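# Tip the lot tin onto its back and slide it home in the stamping cradle

## Robot

A 6-joint arm with a two-finger parallel gripper is mounted at the origin on a cart in front of the work surface, level with it; the furniture and walls round the work are solid. World frame = base frame: x ahead of the robot, y to its left, z up, the work surface at z = 0. Lengths are in mm, angles in rad, forces in N, time in s.
With the tool pointing down it reaches from about 275 to 750 mm from the base axis. Payload 10.2 kg.
Tool frame: the origin (TCP) lies midway between the tips of the shut fingers; the grasp point (between the pads) lies 19 mm behind it; z points along the fingers, y is the line along which they close (so a half turn about z gives the same grasp; the last joint's range is limited). The gripper opens to 85 mm and grips with 20 to 120 N. Pads are 22 mm wide; open, the fingers measure 114 mm over their backs; the gripper's body (76 mm by 85 mm) begins 54 mm behind the grasp point. The pads swing forward as they close: fully open they stand 13 mm farther back than shut.
Start: joints at [-1.418, 0.313, 1.498, -0, 1.331, -0.223], TCP at [192.672, -488.373, 191.594] pointing down, gripper open.
Joint ranges: [-2.94, 2.94], [-0.97, 2.17], [0.19, 2.56], [-1.23, 4.37], [0.02, 3.11], [-2.88, 2.88]. Speed limits (rad/s): [2.39, 2.39, 3.01, 3.14, 3.14, 3.14].

## Interface

Orientations are given as a unit quaternion [w, x, y, z].
In Python, from rig import ctrl gives the robot as it stands.
- The arm moves only by the tool send_rows, never from a script. Its argument "targets" is a list of rows, each a list of 7 numbers: the closure, from -1 (fully open) to 1 (shut), so that 0 is half open, then the shift along the tool's x, y, z in m, then the turn, a rotation vector about the tool's x, y, z in rad. In form: [[claw, dx, dy, dz, ax, ay, az], ...]. A call has exactly 10 rows; each row shifts and turns the commanded pose from where the row before left it, along the tool's axes as they then stand; what a row does not reach is not made up. A row lasts 1/8 s, in which the tool goes at most 62.5 mm and 10.7 degrees, less where a joint would pass 70% of its speed; a pose out of reach is approached as far as the arm can. A call with a gripper value outside its range is refused whole. The fingers move at their own pace and stop on an object; "squeeze" is the grip in N (left out, the last holds). Time passes only in rows, so rows that do not move let the fingers close, or fill a call up. It gives the time, the measured TCP pose, the force, the opening and the grip force at its end, in the units of the state.
- ctrl.sense(): the state, without advancing time (a new reading comes with each control period).
- ctrl.capture(name): name is "scene" or "top" or "wrist"; returns a dict with "img" (420x560x3 uint8, red, green, blue), "camera_matrix" (3x3 intrinsics, pixels), "R" (3x3) and "t" (3): a world point X has camera coordinates R X + t. Camera axes: x right, y down, z forward; pixel columns grow to the right and rows downward; lengths in mm; the calibration is good to about 2 mm. A picture is of the moment at which its call begins. There is no depth.
- ctrl.finish_job(): hands the job in; it is judged then, once.
Trained networks look in a picture, given as the dict that the camera call returned (one of the last four; its "shot" number tells which), for a name from the list of things; names that differ only in an ending like _2 or _b are one class to them, and where a whole thing is asked for, a point or a joint stands for the part that bears it (a point fixed in the world has none). Each returns a list of dicts, best first, with "score" (0 to 1); they miss things now and then, are a little off and sometimes report something else, mostly with a low value. They report only what shows in the picture. A call takes as long as a camera call. They do not tell look-alikes from the thing itself.
- ctrl.boxes_of(query, picture): "extent" ([left, top, width, height] in pixels, round what is visible of it).
- ctrl.landmark_of(query, picture): "point" ([column, row] in pixels: a listed point, or the origin of a listed thing).
The state is a dict: "time_s": time; "joints": joint angles; "dq": joint speeds; "tau": joint torques, N m; "eef_pos": TCP position; "ee_rot": TCP orientation; "force": force on the tool from outside, world axes, zero at the start; "wrist_torque": the same for the moment, N m; "grip_width": opening from 0.0 (shut) to 1.0 (fully open); "grip_force": force on a finger pad.
Only numpy, scipy, OpenCV 4.12 (cv2) and the standard library are available. Lean on these libraries where they do the work, as an engineer would, in place of code of your own. Each camera call takes 0.05 s, during which the arm holds its last target. There are 200 camera calls.

## Task

The tall lot tin has to lie in the stamping cradle so that its card can be stamped. Topple it onto its back, card up (a push high on its side does it), then slide it lid first into the channel and press it against the sprung end stop until the catch snaps out behind it. Feel your way: push gently so as not to dent the tin, and leave the things round the cradle where they are.

Things in the scene. Friction and masses are not known exactly. Their poses are not given: they have to be found in the camera images.
- lot_tin: tall closed sheet-steel lot tin, 52 deep (its x) x 90 wide (y) x 120 high (z), 0.24 to 0.5 kg; dents if pressed with over 25 N. Origin: centre of its bottom. Starts upright on the cradle's board, +x side towards the channel to 0.06 rad. Face x = -26 carries the card holder (thin frame 66x44, blank card), face x = +26 is the plain back. On its back its x axis points down, its z along the channel
- tin_lid (a point): centre of the tin's lid face, 120 mm from the tin's origin along its z; this end goes in first and meets the stop
- cradle: stamping cradle screwed to the desk: plywood board, x = -210 to 200, 190 wide (y), 12 mm thick, with two aluminium fences 28 high. Origin on its underside, on the centre line; +x runs along the channel to the stop. Channel: x = 23 to 162, 93 to 94 wide about y = 0; before it the fences flare 15 degrees a side, mouth 115 wide at x = -18. The rest is bare board; the tin starts near x = -163
- stop_face (a point): foot of the end stop's flat face with the stop at rest, on the channel's centre line at board-top height: cradle (162.5, 0, 12) mm; fixed in the cradle. The stop is an upright steel plate 86 wide, reaching 34 above the board
- stop_plate (a joint): travel of the sprung end stop: 0 at rest, grows (m) as the tin presses it back, to a hard end at 0.0025. Its springs press 6.5 N at 0 and 1 N more per mm. With the friction of the tin, pressing it back far enough for the catch takes a push of about 10 to 16 N
- catch (a joint): spring catch, a brass bolt in a guide on the channel's -y side: 0 = sprung out, grows as it is pressed back (m), at most 0.008. The spring presses 1.2 N at 0 and 0.1 N more per mm; the tin sliding in rides up its ramp, a push of about 3 to 8 N
- catch_nose (a point): tip of the catch, 6 mm into the channel when sprung out, 7 to 22 mm above the board top. Ramped towards the open end; its square face, at cradle x = 43.5, looks to the stop, 119 mm from the stop's rest face: it springs out behind the 120 mm tin once the stop is pressed back by 1 mm, and the sprung stop then holds the tin against it
- stamp: wooden rubber stamp with a turned knob, 25x48x73 (mm); a bystander, origin at the centre of its underside; to be left where it is
- pad: flat blue ink-pad tin, 71x104x13 (mm); a bystander, origin at the centre of its underside; to be left where it is
- marker: white felt marker with a blue cap lying down, 135 long, 17 thick (mm); a bystander, origin at the centre of its underside; to be left where it is
- weight: brass 200 g check weight, 32 wide, 34 high (mm); a bystander, origin at the centre of its underside; to be left where it is
- masking: roll of masking tape lying flat, 92 wide, 25 high (mm); a bystander, origin at the centre of its underside; to be left where it is
Mind the look-alikes: they are no part of the job. Leave any purple look-alike of the lot_tin alone.

How it is judged:
By the outcome, as a careful person would: the job done as asked, in the order asked, and still so for the second after the job is handed in, with the robot touching nothing.
It also fails if it takes over 64 s, if anything falls off the work surface, if the arm or the gripper's body presses on something with over 40 N, if the wrist force passes 120 N, or if a joint passes its speed limit or range.

## Working session

There is one attempt and no reset: what is moved stays moved. The work goes in short steps, Python scripts to look and compute and a tool call to move; the robot and the scene stay as the last step left them, time stands still between calls to the robot, and variables do not carry over. Pictures are saved under pics/ and viewed, at most 11 in all, crops included, and the job is handed in when it is done.

Besides the shell and the picture viewer there is one more tool, called after "Call:" as name([rows], argument=value, ...), one row to a line, values as JSON. send_rows: Moves the arm, as the interface text tells. Its arguments: {"type":"object","properties":{"targets":{"type":"array"},"squeeze":{"type":"number"}},"required":["targets"]}

```bash
mkdir -p pics; ls
cat > h.py <<'E'
import numpy as np,cv2
from rig import ctrl
def save(p,n): cv2.imwrite('pics/'+n,cv2.cvtColor(np.asarray(p['img']),cv2.COLOR_RGB2BGR))
def onz(p,uv,z):
    K,R,t=[np.array(p[k],float) for k in('camera_matrix','R','t')]
    d=R.T@np.linalg.inv(K)@np.array([uv[0],uv[1],1.]);c=-R.T@t
    return c+d*(z-c[2])/d[2]
def proj(p,X):
    K,R,t=[np.array(p[k],float) for k in('camera_matrix','R','t')]
    q=K@(R@np.array(X,float)+t);return q[:2]/q[2]
def tri(ps,uvs):
    A=[];b=[]
    for p,uv in zip(ps,uvs):
        K,R,t=[np.array(p[k],float) for k in('camera_matrix','R','t')]
        d=R.T@np.linalg.inv(K)@np.array([uv[0],uv[1],1.]);d/=np.linalg.norm(d);c=-R.T@t
        M=np.eye(3)-np.outer(d,d);A.append(M);b.append(M@c)
    return np.linalg.solve(sum(A),sum(b))
E
python3 - <<'E'
from h import *
ps={n:ctrl.capture(n) for n in('scene','top')}
for n,p in ps.items():
    save(p,n+'0.png')
    for q in('lot_tin','cradle','stop_face','catch_nose','tin_lid','stamp','pad','marker','weight','masking'):
        print(n,q,[(np.round(d['point']).tolist(),round(d['score'],2)) for d in ctrl.landmark_of(q,p)][:3],[(np.round(d['extent']).tolist(),round(d['score'],2)) for d in ctrl.boxes_of(q,p)][:3] if q in('lot_tin','cradle') else '')
    print((-np.array(p['R']).T@p['t']).round())
print(ctrl.sense())
E
```

```text
pics
scene lot_tin [([222.0, 257.0], 0.79), ([179.0, 295.0], 0.73)] [([150.0, 253.0, 49.0, 60.0], 0.83), ([202.0, 216.0, 39.0, 57.0], 0.67)]
scene cradle [([269.0, 233.0], 0.93)] [([189.0, 182.0, 156.0, 110.0], 0.59)]
scene stop_face [([322.0, 205.0], 0.8)] 
scene catch_nose [([294.0, 226.0], 0.66)] 
scene tin_lid [([170.0, 266.0], 0.81)] 
scene stamp [([283.0, 182.0], 0.64)] 
scene pad [([241.0, 199.0], 0.77)] 
scene marker [] 
scene weight [([271.0, 232.0], 0.74), ([217.0, 215.0], 0.39)] 
scene masking [] 
[ -31.  531. 1065.]
top lot_tin [([218.0, 201.0], 0.93), ([167.0, 202.0], 0.6)] [([134.0, 185.0, 50.0, 29.0], 0.95), ([199.0, 174.0, 34.0, 43.0], 0.81), ([327.0, 166.0, 10.0, 15.0], 0.54)]
top cradle [([277.0, 208.0], 0.78), ([341.0, 223.0], 0.36)] [([195.0, 158.0, 158.0, 105.0], 0.63)]
top stop_face [([340.0, 222.0], 0.85)] 
top catch_nose [([290.0, 227.0], 0.69)] 
top tin_lid [([152.0, 194.0], 0.96)] 
top stamp [([332.0, 175.0], 0.62)] 
top pad [([286.0, 155.0], 0.84), ([290.0, 227.0], 0.32)] 
top marker [([310.0, 274.0], 0.61)] 
top weight [([254.0, 160.0], 0.54)] 
top masking [([410.0, 262.0], 0.81)] 
[ 339.  -36. 1261.]
{'time_s': 1.3, 'joints': array([-1.41841629e+00,  3.12861533e-01,  1.49770590e+00,  3.62322565e-05,
        1.33101491e+00, -2.23369014e-01]), 'dq': array([-0.0004853 , -0.00020325, -0.00078763, -0.00075143,  0.00090918,
        0.00046295]), 'tau': array([ 1.11624631e-03, -4.12165904e+01, -2.59899491e+01, -4.72456600e-05,
        5.57734838e-04,  1.16917104e-05]), 'eef_pos': array([ 192.67290116, -488.36842005,  191.6116476 ]), 'ee_rot': array([5.77773744e-06, 9.82404234e-01, 1.86767021e-01, 1.74037736e-05]), 'force': array([-0.35384561, -0.52095469,  0.60555623]), 'wrist_torque': array([0.01243892, 0.00982389, 0.00784491]), 'grip_force': 0.0, 'grip_width': 0.999200722992305}
```

Run:
```python
import cv2
a=cv2.imread('pics/scene0.png')[150:330,110:370];b=cv2.imread('pics/top0.png')[130:310,110:440]
a=cv2.resize(a,(430,298),interpolation=cv2.INTER_CUBIC);a=cv2.resize(cv2.imread('pics/scene0.png')[150:330,110:370],None,fx=1.65,fy=1.65,interpolation=2)
b=cv2.resize(b,None,fx=1.65,fy=1.65,interpolation=2)
import numpy as np
w=max(a.shape[1],b.shape[1]);a=np.pad(a,((0,0),(0,w-a.shape[1]),(0,0)))
cv2.imwrite('pics/c0.png',np.vstack([a,b]))
print(a.shape)
```

```text
(297, 544, 3)
```

View pics/c0.png

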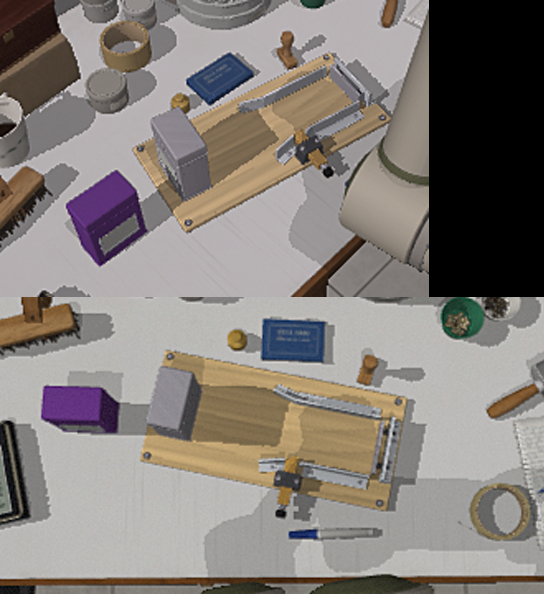

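View pics/top0.png

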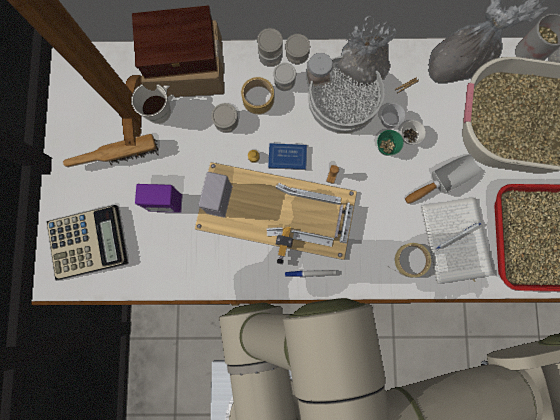

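The picture shows two candidates for the tin. The grey one is upright on the board at top pixel (215,195), and the purple look-alike is off the board at (158,197). I take the grey one. The catch is at (288,240) and the stop at (345,222). Next I fit the cradle pose.

```bash
python3 - <<'E'
from h import *
T=ctrl.capture('top');S=ctrl.capture('scene')
s=[onz(T,((x/1.65+110),((y-297)/1.65+130)),12) for x,y in((168,356),(401,401),(146,456),(379,503))]
print(np.round(s))
c=np.mean(s,0); d=(s[1]+s[3]-s[0]-s[2])/2; yaw=np.arctan2(d[1],d[0]); print('centre',c.round(1),'yaw',yaw,np.linalg.norm(d))
ex=np.array([np.cos(yaw),np.sin(yaw)]);o=c[:2]+5*ex
print('origin',o)
for q in('cradle','stop_face','catch_nose','lot_tin','tin_lid','weight','pad','stamp'):
    a=ctrl.landmark_of(q,T);b=ctrl.landmark_of(q,S)
    for x in a[:2]:
        for y in b[:2]:
            X=tri([T,S],[x['point'],y['point']]);r=X[:2]-o
            print(q,X.round(),'cradle',round(r@ex),round(r@[-ex[1],ex[0]]), np.linalg.norm(proj(T,X)-x['point']).round(1))
E
python3 - <<'E'
import cv2
a=cv2.resize(cv2.imread('pics/top0.png')[150:250,125:265],None,fx=5,fy=5,interpolation=2)
cv2.imwrite('pics/c1.png',a)
E
```

```text
[[ 668.  165.   12.]
 [ 589. -220.   12.]
 [ 501.  197.   12.]
 [ 422. -180.   12.]]
centre [544.7  -9.6  12. ] yaw -1.775208234468069 389.0254397752819
origin [543.72673846 -14.4610382 ]
cradle [548. -15.   8.] cradle -1 4 0.6
catch_nose [464.  84. 231.] cradle -80 -98 33.2
catch_nose [496. -49.  28.] cradle 43 -40 0.8
lot_tin [ 653.  218. -228.] cradle -250 60 13.9
lot_tin [573. 148.  14.] cradle -165 -4 0.7
lot_tin [568. 294. -10.] cradle -307 -39 0.1
lot_tin [504. 224. 187.] cradle -226 -87 14.3
tin_lid [650. 213. -73.] cradle -245 58 16.9
tin_lid [573. 145. 133.] cradle -162 -4 0.4
tin_lid [569. 295. 122.] cradle -308 -38 0.9
tin_lid [505. 225. 293.] cradle -227 -86 17.1
weight [681.  54.  21.] cradle -95 120 0.7
weight [545. 131. 203.] cradle -142 -28 6.2
pad [697. -43.  -6.] cradle -3 155 0.8
stamp [ 640. -162.   10.] cradle 125 124 0.2
```

View pics/c1.png

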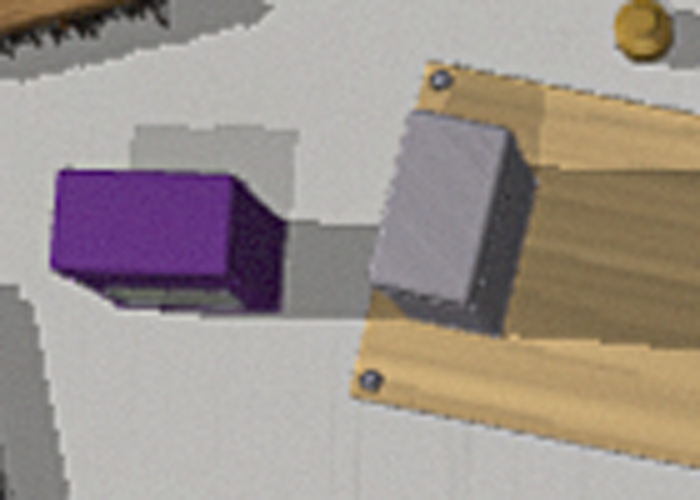

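The tin stands at about cradle (-164,-4), with cradle origin at (544,-14) and yaw -1.775. The purple tin's near face is about 75 mm behind it. I'll go above the gap between them.

Call:
send_rows([
  [0,0.044,-0.0355,-0.005,0,0,0],
  [0,0.044,-0.0355,-0.005,0,0,0],
  [0,0.044,-0.0355,-0.005,0,0,0],
  [0,0.044,-0.0355,-0.005,0,0,0],
  [0,0.044,-0.0355,-0.005,0,0,0],
  [0,0.044,-0.0355,-0.005,0,0,0],
  [0,0.044,-0.0355,-0.005,0,0,0],
  [0,0.044,-0.0355,-0.005,0,0,0],
  [0,0.044,-0.0355,0,0,0,0],
  [0,0.044,-0.0355,0,0,0,0],
], squeeze=20)

```text
time_s: 3.45
eef_pos: [472.4, 5.1, 231.9]
ee_rot: [0.0, 0.982, 0.187, 0.0]
force: [0.5, -0.7, 0.3]
grip_width: 0.499
grip_force: 0.0
```

Call:
send_rows([
  [0,0.044,-0.0355,0,0,0,0],
  [0,0.044,-0.0355,0,0,0,0],
  [0,0.044,-0.0355,0,0,0,0],
  [0,0.044,-0.0355,0,0,0,0],
  [0,0,0,0,0,0,-0.165],
  [0,0,0,0,0,0,-0.165],
  [0,0,0,0,0,0,-0.165],
  [0,0,0,0,0,0,-0.165],
  [0,0,0,0,0,0,-0.165],
  [0,0,0,0,0,0,-0.165],
])

```text
time_s: 4.7
eef_pos: [583.2, 200.0, 231.5]
ee_rot: [-0.0, 0.774, 0.633, -0.0]
force: [0.5, 0.4, -0.4]
grip_width: 0.495
grip_force: 0.0
```

```bash
cat >> h.py <<'E'
O=np.array([543.7,-14.5]);YAW=-1.775
def cr(X):
    e=np.array([np.cos(YAW),np.sin(YAW)]);r=np.array(X[:2])-O
    return np.array([r@e,r@[-e[1],e[0]],X[2]])
def wd(c):
    e=np.array([np.cos(YAW),np.sin(YAW)]);return np.r_[O+c[0]*e+c[1]*np.array([-e[1],e[0]]),c[2]]
def st():
    s=ctrl.sense();from scipy.spatial.transform import Rotation as Q
    R=Q.from_quat(np.roll(s['ee_rot'],-1)).as_matrix()
    e=np.array([np.cos(YAW),np.sin(YAW)]);f=s['force']
    print(round(s['time_s'],2),'cr',cr(s['eef_pos']).round(1),'tool x yaw',np.arctan2(R[1,0],R[0,0]).round(3),'down',R[2,2].round(4),'Fcr',round(f[:2]@e,1),round(f[:2]@[-e[1],e[0]],1),round(f[2],1),'grip',round(s['grip_width'],2),'want yaw',round(YAW+np.pi,3))
    return s
E
python3 - <<'E'
from h import *
st();w=ctrl.capture('wrist');save(w,'w1.png')
for q in('lot_tin','tin_lid'):
    for d in ctrl.landmark_of(q,w): print(q,np.round(d['point']),d['score'],cr(onz(w,d['point'],132 if q=='tin_lid' else 12)).round())
E
```

```text
4.7 cr [-218.1   -4.8  231.5] tool x yaw 1.371 down -1.0 Fcr -0.5 0.4 -0.4 grip 0.5 want yaw 1.367
lot_tin [254.  90.] 0.88 [-308.  -39.   12.]
lot_tin [288. 218.] 0.82 [-163.   -1.   12.]
tin_lid [241.  79.] 0.98 [-309.  -38.  132.]
tin_lid [287. 261.] 0.95 [-161.   -2.  132.]
```

View pics/w1.png

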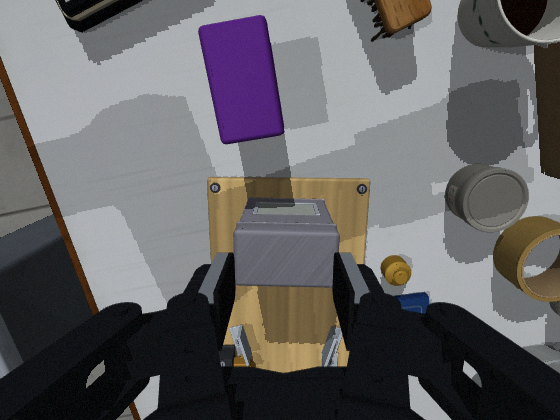

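The wrist view shows the tin at (287,230), card side towards the purple tin, square to the board, and the gap behind it is clear. Now I go down behind it and start the push.

Call:
send_rows([
  [0,0,0,0.03,0,0,0],
  [0,0,0,0.03,0,0,0],
  [0,0,0,0.03,0,0,0],
  [0,0,0,0.03,0,0,0],
  [0,0,0,0,0,0,0],
  [0,-0.004,0,0,0,0,0],
  [0,-0.004,0,0,0,0,0],
  [0,-0.004,0,0,0,0,0],
  [0,-0.004,0,0,0,0,0],
  [0,-0.004,0,0,0,0,0],
])

```text
time_s: 6.1
eef_pos: [579.2, 180.1, 111.7]
ee_rot: [0.0, 0.776, 0.631, 0.0]
force: [0.5, -0.1, -0.3]
grip_width: 0.501
grip_force: 0.0
```

Call:
send_rows([
  [0,-0.004,0,0,0,0,0],
  [0,-0.004,0,0,0,0,0],
  [0,-0.004,0,0,0,0,0],
  [0,-0.004,0,0,0,0,0],
  [0,-0.004,0,0,0,0,0],
  [0,-0.004,0,0,0,0,0],
  [0,0,0,0,0,0,0],
  [0,0,0,0,0,0,0],
  [0,0,0,0,0,0,0],
  [0,0,0,0,0,0,0],
])

```text
time_s: 7.35
eef_pos: [574.3, 157.0, 111.6]
ee_rot: [0.0, 0.776, 0.631, -0.0]
force: [1.1, 0.0, -0.7]
grip_width: 0.5
grip_force: 0.0
```

Run:
```python
from h import *
st();w=ctrl.capture('scene');save(w,'s1.png')
T=ctrl.capture('top')
for n,p in(('s',w),('t',T)):
  for q in('lot_tin','tin_lid'):
    for d in ctrl.landmark_of(q,p): print(n,q,np.round(d['point']),round(d['score'],2),cr(onz(p,d['point'],125 if q=='tin_lid' else 12)).round())
```

```text
7.35 cr [-174.2   -4.8  111.6] tool x yaw 1.366 down -1.0 Fcr -0.2 1.0 -0.7 grip 0.5 want yaw 1.367
s lot_tin [222. 255.] 0.8 [-159.    1.   12.]
s lot_tin [179. 296.] 0.71 [-311.  -49.   12.]
s tin_lid [216. 228.] 0.88 [-162.    9.  125.]
s tin_lid [170. 269.] 0.73 [-310.  -39.  125.]
t lot_tin [218. 200.] 0.74 [-163.   -6.   12.]
t tin_lid [210. 191.] 0.92 [-167.   -4.  125.]
t tin_lid [149. 194.] 0.54 [-313.  -40.  125.]
t tin_lid [254. 158.] 0.3 [-76. 101. 125.]
```

Run:
```python
import cv2
a=cv2.resize(cv2.imread('pics/s1.png')[160:310,130:330],None,fx=4,fy=4,interpolation=2)
cv2.imwrite('pics/c2.png',a)
```

```text
(no output)
```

View pics/c2.png

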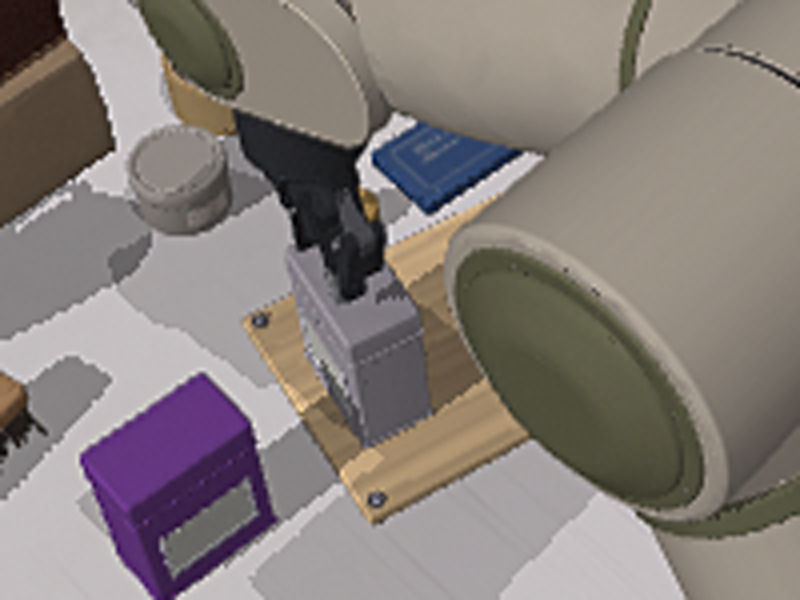

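Run:
```python
from h import *
S=ctrl.capture('scene')
c=lambda X:((proj(S,wd(X))-[130,160])*4).round()
for X in [(-174,-30,112),(-174,20,112),(-174,-30,122),(-174,20,122),(-174,-30,135)]: print(X,c(X))
for x in(-190,-138):
  for y in(-47,43): print('tin',x,y,c((x,y,12)),c((x,y,132)))
```

```text
(-174, -30, 112) [357. 335.]
(-174, 20, 112) [320. 281.]
(-174, -30, 122) [355. 326.]
(-174, 20, 122) [318. 272.]
(-174, -30, 135) [353. 313.]
tin -190 -47 [362. 451.] [344. 347.]
tin -190 43 [300. 357.] [277. 249.]
tin -138 -47 [431. 415.] [418. 309.]
tin -138 43 [366. 323.] [349. 215.]
```

Run:
```python
from h import *
T=ctrl.capture('top');w=ctrl.capture('wrist')
a=cv2.resize(T['img'][150:260,130:270],(420,330),interpolation=2);b=cv2.resize(w['img'],(440,330))
p=dict(img=np.hstack([a[:,:350],b]));save(p,'c3.png')
c=lambda X:((proj(T,wd(X))-[130,150])*3).round()
for X in [(-174,-30,112),(-174,20,112),(-190,-47,132),(-190,43,132),(-138,-47,132),(-138,43,132)]: print(X,c(X))
```

```text
(-174, -30, 112) [227. 155.]
(-174, 20, 112) [240.  97.]
(-190, -47, 132) [199. 167.]
(-190, 43, 132) [224.  62.]
(-138, -47, 132) [261. 179.]
(-138, 43, 132) [285.  74.]
```

View pics/c3.png

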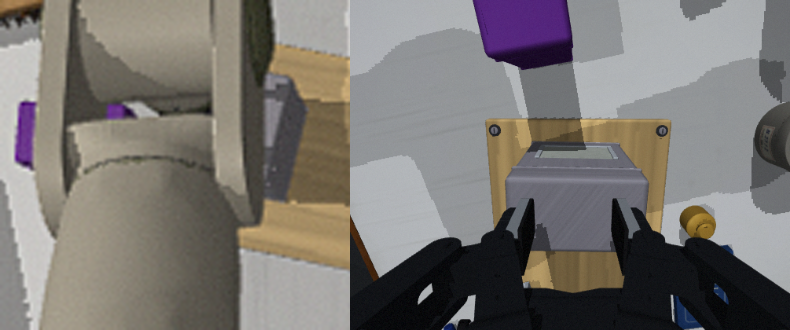

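Run:
```python
from h import *
w=ctrl.capture('wrist')
sc=440/560
f=lambda X:(proj(w,wd(X))*sc+[350,0]).round()
print(w['camera_matrix'][0], cr(-np.array(w['R']).T@w['t']).round(), np.array(w['R'])[2].round(2))
for z in(100,112,122,135,150): print(z,[f((-174,-5+d,z)) for d in(-21,0,21)])
for X in [(-190,-47,132),(-190,43,132),(-138,-47,132),(-138,43,132),(-190,-47,12)]: print(X,f(X))
```

```text
[353.76705248   0.         283.50933724] [-243.   -6.  295.] [-0.05 -0.26 -0.96]
100 [array([545., 183.]), array([574., 183.]), array([602., 183.])]
112 [array([544., 189.]), array([574., 189.]), array([604., 189.])]
122 [array([542., 194.]), array([574., 194.]), array([605., 194.])]
135 [array([540., 202.]), array([574., 202.]), array([608., 202.])]
150 [array([537., 212.]), array([574., 212.]), array([611., 212.])]
(-190, -47, 132) [506. 176.]
(-190, 43, 132) [652. 176.]
(-138, -47, 132) [511. 250.]
(-138, 43, 132) [646. 250.]
(-190, -47, 12) [533. 140.]
```

The crops show the half-open finger tips passing just above the lid, because they stand farther back when open. The tin has not moved. I'll back off, shut the fingers so the tip position is certain, go lower and push again.

Call:
send_rows([
  [0,0,0,-0.02,0,0,0],
  [0,0.016,0,0,0,0,0],
  [1,0.016,0.003,0,0,0,0],
  [1,0.014,0,0,0,0,0],
  [1,0,0,0,0,0,0],
  [1,0,0,0,0,0,0],
  [1,0,0,0.02,0,0,0],
  [1,0,0,0.015,0,0,0],
  [1,0,0,0,0,0,0],
  [1,0,0,0,0,0,0],
])

```text
time_s: 9.1
eef_pos: [586.9, 201.3, 97.2]
ee_rot: [0.0, 0.776, 0.631, 0.0]
force: [0.2, 0.3, 0.3]
grip_width: -0.001
grip_force: 0.0
```

Call:
send_rows([
  [1,-0.003,0,0,0,0,0],
  [1,-0.003,0,0,0,0,0],
  [1,-0.003,0,0,0,0,0],
  [1,-0.003,0,0,0,0,0],
  [1,-0.003,0,0,0,0,0],
  [1,-0.003,0,0,0,0,0],
  [1,-0.003,0,0,0,0,0],
  [1,-0.003,0,0,0,0,0],
  [1,-0.003,0,0,0,0,0],
  [1,-0.003,0,0,0,0,0],
])

```text
time_s: 10.35
eef_pos: [580.5, 171.8, 96.6]
ee_rot: [-0.0, 0.776, 0.631, -0.0]
force: [0.1, 0.0, -1.0]
grip_width: 0.001
grip_force: 0.0
```

Run:
```python
from h import *
st();w=ctrl.capture('wrist')
for q in('lot_tin','tin_lid'):
    for d in ctrl.landmark_of(q,w): print(q,np.round(d['point']),round(d['score'],2),cr(onz(w,d['point'],132 if q=='tin_lid' else 12)).round())
save(w,'w3.png')
```

```text
10.35 cr [-189.9   -1.8   96.6] tool x yaw 1.366 down -1.0 Fcr -0.1 0.1 -1.0 grip 0.0 want yaw 1.367
lot_tin [283. 234.] 0.86 [-163.   -4.   12.]
lot_tin [232.  38.] 0.76 [-307.  -38.   12.]
```

Call:
send_rows([
  [1,-0.003,0,0,0,0,0],
  [1,-0.003,0,0,0,0,0],
  [1,-0.003,0,0,0,0,0],
  [1,-0.003,0,0,0,0,0],
  [1,-0.003,0,0,0,0,0],
  [1,0,0,0,0,0,0],
  [1,0,0,0,0,0,0],
  [1,0,0,0,0,0,0],
  [1,0,0,0,0,0,0],
  [1,0,0,0,0,0,0],
])

```text
time_s: 11.75
eef_pos: [577.5, 157.3, 96.6]
ee_rot: [-0.0, 0.776, 0.631, 0.0]
force: [-0.2, -0.3, -0.5]
grip_width: 0.003
grip_force: 0.0
```

Run:
```python
from h import *
st();w=ctrl.capture('wrist');S=ctrl.capture('scene')
for q in('lot_tin','tin_lid'):
    for d in ctrl.landmark_of(q,w): print(q,np.round(d['point']),round(d['score'],2),cr(onz(w,d['point'],132 if q=='tin_lid' else 12)).round())
a=cv2.resize(S['img'][170:300,150:290],(420,390),interpolation=2);b=cv2.resize(w['img'][:,100:460],(334,390))
save(dict(img=np.hstack([a,b])),'c4.png')
```

```text
11.75 cr [-175.1   -1.8   96.6] tool x yaw 1.366 down -1.0 Fcr 0.3 -0.1 -0.5 grip 0.0 want yaw 1.367
lot_tin [229.  16.] 0.94 [-306.  -40.   12.]
lot_tin [285. 215.] 0.9 [-164.   -2.   12.]
```

View pics/c4.png

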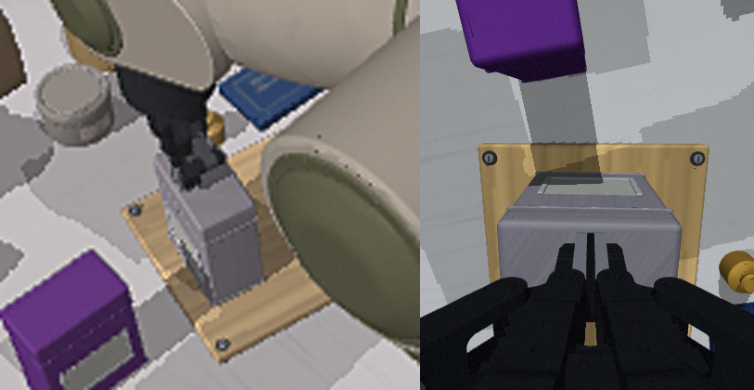

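Run:
```python
from h import *
w=ctrl.capture('wrist')
f=lambda X:proj(w,wd(X)).round()
print('cam',cr(-np.array(w['R']).T@w['t']).round())
print('observed edge (186,223),(381,226); screws (174,170),(398,170)')
for uv in((174,170),(398,170)): print(cr(onz(w,uv,12)).round(1))
for a in(0,5,10,15,20):
    t=np.radians(a);L=[(-138-52*np.cos(t)+120*np.sin(t),y,12+52*np.sin(t)+120*np.cos(t)) for y in(-47,43)]
    print(a,[f(X) for X in L])
for z in(97,110,120,135): print(z,f((-175,-2,z)))
c=lambda uv:[round((uv[0]-420)/.9286+100),round(uv[1]/.9286)]
print('tips obs',c((590,235)),c((565,245)),c((612,245)))
```

```text
cam [-244.   -3.  280.]
observed edge (186,223),(381,226); screws (174,170),(398,170)
[-199.9  -86.3   12. ]
[-199.8   84.5   12. ]
0 [array([184., 236.]), array([387., 236.])]
5 [array([183., 262.]), array([387., 262.])]
10 [array([183., 288.]), array([388., 288.])]
15 [array([183., 313.]), array([387., 313.])]
20 [array([185., 337.]), array([386., 337.])]
97 [285. 240.]
110 [285. 249.]
120 [285. 257.]
135 [285. 270.]
tips obs [283, 253] [256, 264] [307, 264]
```

The shut tips are also just over the lid with no force on them, so the visible tips sit somewhat above the stated TCP or the lid is lower. I'll back off again and go lower.

Call:
send_rows([
  [1,0,0,-0.025,0,0,0],
  [1,0.016,0,0,0,0,0],
  [1,0.016,0,0,0,0,0],
  [1,0.016,0,0,0,0,0],
  [1,0,0,0,0,0,0],
  [1,0,0,0.02,0,0,0],
  [1,0,0,0.02,0,0,0],
  [1,0,0,0,0,0,0],
  [1,0,0,0,0,0,0],
  [1,0,0,0,0,0,0],
])

```text
time_s: 13.25
eef_pos: [587.7, 204.3, 82.5]
ee_rot: [0.0, 0.776, 0.631, 0.001]
force: [-0.2, -0.1, 0.3]
grip_width: 0.003
grip_force: 0.0
```

Run:
```python
from h import *
st();w=ctrl.capture('wrist');S=ctrl.capture('scene')
a=cv2.resize(S['img'][170:300,150:290],(420,390),interpolation=2);b=cv2.resize(w['img'][:,100:460],(334,390))
save(dict(img=np.hstack([a,b])),'c5.png')
```

```text
13.25 cr [-223.2   -1.3   82.5] tool x yaw 1.366 down -1.0 Fcr 0.2 -0.1 0.3 grip 0.0 want yaw 1.367
```

View pics/c5.png

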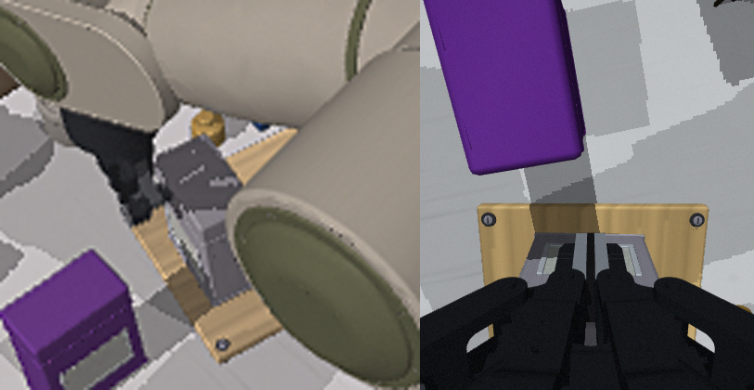

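The fingers are now behind the tin with their tips against the card side at (590,240), below lid height. Pushing.

Call:
send_rows([
  [1,-0.003,0,0,0,0,0],
  [1,-0.003,0,0,0,0,0],
  [1,-0.003,0,0,0,0,0],
  [1,-0.003,0,0,0,0,0],
  [1,-0.003,0,0,0,0,0],
  [1,-0.003,0,0,0,0,0],
  [1,-0.003,0,0,0,0,0],
  [1,-0.003,0,0,0,0,0],
  [1,-0.003,0,0,0,0,0],
  [1,-0.003,0,0,0,0,0],
])

```text
time_s: 14.6
eef_pos: [581.2, 174.9, 81.8]
ee_rot: [0.0, 0.776, 0.631, 0.0]
force: [0.4, 1.2, 0.6]
grip_width: -0.001
grip_force: 0.5
```

Run:
```python
from h import *
st();w=ctrl.capture('wrist')
for q in('lot_tin','tin_lid'):
    for d in ctrl.landmark_of(q,w): print(q,np.round(d['point']),round(d['score'],2),cr(onz(w,d['point'],132 if q=='tin_lid' else 12)).round())
save(w,'w6.png')
```

```text
14.6 cr [-193.1   -1.7   81.8] tool x yaw 1.366 down -1.0 Fcr -1.3 0.1 0.6 grip -0.0 want yaw 1.367
lot_tin [284. 247.] 0.73 [-161.   -2.   12.]
lot_tin [229.  40.] 0.62 [-306.  -38.   12.]
```

Call:
send_rows([
  [1,-0.004,0,0,0,0,0],
  [1,-0.004,0,0,0,0,0],
  [1,-0.004,0,0,0,0,0],
  [1,-0.004,0,0,0,0,0],
  [1,-0.004,0,0,0,0,0],
  [1,-0.004,0,0,0,0,0],
  [1,0,0,0,0,0,0],
  [1,0,0,0,0,0,0],
  [1,0,0,0,0,0,0],
  [1,0,0,0,0,0,0],
])

```text
time_s: 16.0
eef_pos: [576.2, 151.6, 81.6]
ee_rot: [-0.0, 0.776, 0.631, -0.0]
force: [0.4, 0.3, 0.2]
grip_width: -0.005
grip_force: 0.1
```

Run:
```python
from h import *
st();w=ctrl.capture('wrist');S=ctrl.capture('scene')
for p in(w,S):
 for q in('lot_tin','tin_lid'):
    for d in ctrl.landmark_of(q,p): print(q,np.round(d['point']),round(d['score'],2),cr(onz(p,d['point'],132 if q=='tin_lid' else 12)).round())
a=cv2.resize(S['img'][170:300,150:290],(420,390),interpolation=2);b=cv2.resize(w['img'][:,100:460],(334,390))
save(dict(img=np.hstack([a,b])),'c6.png')
```

```text
16.0 cr [-169.2   -1.8   81.6] tool x yaw 1.366 down -1.0 Fcr -0.3 0.3 0.2 grip -0.0 want yaw 1.367
lot_tin [284. 220.] 0.98 [-159.   -2.   12.]
lot_tin [225.   0.] 0.83 [-306.  -40.   12.]
lot_tin [451. 284.] 0.24 [-106.  129.   12.]
tin_lid [282. 369.] 0.89 [-127.   -4.  132.]
tin_lid [449. 287.] 0.55 [-167.   66.  132.]
lot_tin [178. 294.] 0.65 [-312.  -43.   12.]
lot_tin [223. 255.] 0.6 [-157.   -0.   12.]
tin_lid [172. 271.] 0.7 [-309.  -52.  132.]
tin_lid [230. 221.] 0.65 [-123.    3.  132.]
```

The lid has moved about 38 mm while the base stayed put, so the tin is tipping. I continue.

Call:
send_rows([
  [1,-0.004,0,0,0,0,0],
  [1,-0.004,0,0,0,0,0],
  [1,-0.004,0,0,0,0,0],
  [1,-0.004,0,0,0,0,0],
  [1,-0.004,0,0,0,0,0],
  [1,-0.003,0,0,0,0,0],
  [1,-0.003,0,0,0,0,0],
  [1,0,0,0,0,0,0],
  [1,0,0,0,0,0,0],
  [1,0,0,0,0,0,0],
])

```text
time_s: 17.55
eef_pos: [571.0, 126.1, 81.6]
ee_rot: [-0.0, 0.776, 0.631, -0.0]
force: [0.3, -0.5, -0.4]
grip_width: 0.001
grip_force: 0.0
```

Run:
```python
from h import *
st();w=ctrl.capture('wrist');S=ctrl.capture('scene')
for p in(w,S):
 for q in('lot_tin','tin_lid'):
    for d in ctrl.landmark_of(q,p): print(q,np.round(d['point']),round(d['score'],2),cr(onz(p,d['point'],38)).round())
a=cv2.resize(S['img'][170:300,150:290],(420,390),interpolation=2);b=cv2.resize(w['img'][:,100:460],(334,390))
save(dict(img=np.hstack([a,b])),'c7.png')
```

```text
17.55 cr [-143.2   -1.8   81.6] tool x yaw 1.366 down -1.0 Fcr 0.4 0.4 -0.4 grip 0.0 want yaw 1.367
lot_tin [281. 226.] 0.93 [-137.   -4.   38.]
lot_tin [179. 293.] 0.98 [-311.  -58.   38.]
lot_tin [229. 247.] 0.94 [-137.   -4.   38.]
tin_lid [171. 269.] 0.67 [-298.   18.   38.]
```

View pics/c7.png

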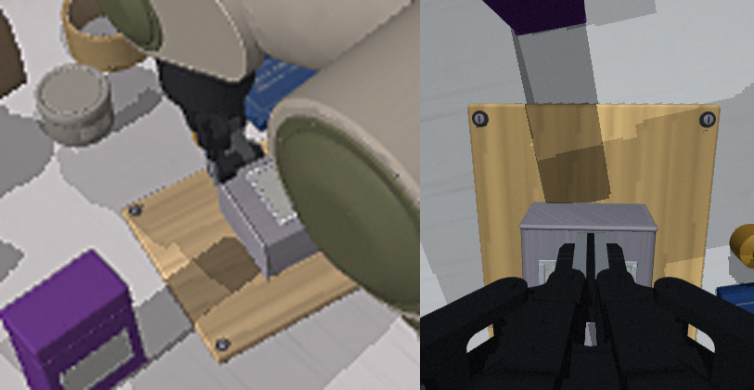

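It lies on its back, card up, with its bottom at about x=-137. I'll retract, go down behind the bottom and push along the channel.

Call:
send_rows([
  [0.5,0.015,0,0,0,0,0],
  [0.5,0.015,0,0,0,0,0],
  [0.5,0.015,0,0,0,0,0],
  [0.5,0,0,0,0,0,0],
  [0.5,0,0,0.02,0,0,0],
  [0.5,0,0,0.02,0,0,0],
  [0.5,0,0,0.018,0,0,0],
  [0.5,0,0,0,0,0,0],
  [0.5,0,0,0,0,0,0],
  [0.5,-0.005,0,0,0,0,0],
])

```text
time_s: 19.1
eef_pos: [579.5, 165.2, 24.4]
ee_rot: [0.0, 0.776, 0.631, 0.001]
force: [0.2, 0.1, -0.9]
grip_width: 0.249
grip_force: 0.0
```

Call:
send_rows([
  [0.5,-0.005,0,0,0,0,0],
  [0.5,-0.005,0,0,0,0,0],
  [0.5,-0.005,0,0,0,0,0],
  [0.5,-0.005,0,0,0,0,0],
  [0.5,-0.005,0,0,0,0,0],
  [0.5,-0.005,0,0,0,0,0],
  [0.5,-0.005,0,0,0,0,0],
  [0.5,-0.005,0,0,0,0,0],
  [0.5,-0.005,0,0,0,0,0],
  [0.5,-0.005,0,0,0,0,0],
])

```text
time_s: 20.35
eef_pos: [568.9, 116.1, 23.7]
ee_rot: [-0.0, 0.776, 0.631, 0.0]
force: [-0.3, 2.9, 0.8]
grip_width: 0.25
grip_force: 0.9
```

Run:
```python
from h import *
st();w=ctrl.capture('wrist');S=ctrl.capture('scene')
for p in(w,S):
 for q in('lot_tin','tin_lid'):
    for d in ctrl.landmark_of(q,p): print(q,np.round(d['point']),round(d['score'],2),cr(onz(p,d['point'],38)).round())
```

```text
20.35 cr [-133.    -1.8   23.7] tool x yaw 1.366 down -1.0 Fcr -2.8 -0.9 0.8 grip 0.25 want yaw 1.367
lot_tin [283. 262.] 0.78 [-126.   -3.   38.]
lot_tin [180. 296.] 0.65 [-311.  -66.   38.]
lot_tin [231. 242.] 0.61 [-125.    7.   38.]
tin_lid [173. 268.] 0.9 [-292.   19.   38.]
```

Call:
send_rows([
  [0.5,-0.003,0,0,0,0,0],
  [0.5,-0.003,0,0,0,0,0],
  [0.5,-0.003,0,0,0,0,0],
  [0.5,-0.003,0,0,0,0,0],
  [0.5,-0.003,0,0,0,0,0],
  [0.5,-0.003,0,0,0,0,0],
  [0.5,-0.003,0,0,0,0,0],
  [0.5,-0.003,0,0,0,0,0],
  [0.5,-0.003,0,0,0,0,0],
  [0.5,-0.003,0,0,0,0,0],
])

```text
time_s: 21.9
eef_pos: [562.9, 86.7, 23.7]
ee_rot: [0.0, 0.776, 0.631, 0.0]
force: [2.1, 4.1, -0.4]
grip_width: 0.25
grip_force: 1.8
```

Run:
```python
from h import *
st();w=ctrl.capture('wrist')
for q in('lot_tin','tin_lid'):
    for d in ctrl.landmark_of(q,w): print(q,np.round(d['point']),round(d['score'],2),cr(onz(w,d['point'],38)).round())
```

```text
21.9 cr [-103.    -1.7   23.7] tool x yaw 1.366 down -1.0 Fcr -4.4 1.2 -0.4 grip 0.25 want yaw 1.367
lot_tin [283. 263.] 0.76 [-96.  -3.  38.]
```

Call:
send_rows([
  [0.5,-0.003,0,0,0,0,0],
  [0.5,-0.003,0,0,0,0,0],
  [0.5,-0.003,0,0,0,0,0],
  [0.5,-0.003,0,0,0,0,0],
  [0.5,-0.003,0,0,0,0,0],
  [0.5,-0.003,0,0,0,0,0],
  [0.5,-0.003,0,0,0,0,0],
  [0.5,-0.003,0,0,0,0,0],
  [0.5,-0.003,0,0,0,0,0],
  [0.5,-0.003,0,0,0,0,0],
])

```text
time_s: 23.3
eef_pos: [556.7, 57.2, 23.7]
ee_rot: [0.0, 0.776, 0.631, 0.0]
force: [1.4, 5.0, 1.2]
grip_width: 0.251
grip_force: 2.4
```

Run:
```python
from h import *
st();w=ctrl.capture('wrist')
for q in('lot_tin','tin_lid'):
    for d in ctrl.landmark_of(q,w): print(q,np.round(d['point']),round(d['score'],2),cr(onz(w,d['point'],38)).round())
```

```text
23.3 cr [-72.9  -1.8  23.7] tool x yaw 1.366 down -1.0 Fcr -5.2 0.4 1.2 grip 0.25 want yaw 1.367
lot_tin [283. 262.] 0.69 [-66.  -3.  38.]
```

Call:
send_rows([
  [0.5,-0.004,0,0,0,0,0],
  [0.5,-0.004,0,0,0,0,0],
  [0.5,-0.004,0,0,0,0,0],
  [0.5,-0.004,0,0,0,0,0],
  [0.5,-0.004,0,0,0,0,0],
  [0.5,-0.004,0,0,0,0,0],
  [0.5,-0.004,0,0,0,0,0],
  [0.5,-0.004,0,0,0,0,0],
  [0.5,-0.004,0,0,0,0,0],
  [0.5,-0.004,0,0,0,0,0],
])

```text
time_s: 24.7
eef_pos: [548.6, 18.0, 23.6]
ee_rot: [0.0, 0.776, 0.631, 0.0]
force: [2.9, 4.1, 2.5]
grip_width: 0.248
grip_force: 2.4
```

Call:
send_rows([
  [0.5,-0.004,0,0,0,0,0],
  [0.5,-0.004,0,0,0,0,0],
  [0.5,-0.004,0,0,0,0,0],
  [0.5,-0.004,0,0,0,0,0],
  [0.5,-0.004,0,0,0,0,0],
  [0.5,-0.004,0,0,0,0,0],
  [0.5,-0.004,0,0,0,0,0],
  [0.5,-0.004,0,0,0,0,0],
  [0.5,-0.004,0,0,0,0,0],
  [0.5,-0.004,0,0,0,0,0],
])

```text
time_s: 25.95
eef_pos: [540.9, -21.0, 23.8]
ee_rot: [0.0, 0.776, 0.631, 0.001]
force: [4.0, 5.1, 3.4]
grip_width: 0.251
grip_force: 3.0
```

Run:
```python
from h import *
st();w=ctrl.capture('wrist')
for q in('lot_tin','catch_nose','stop_face'):
    for d in ctrl.landmark_of(q,w)[:2]: print(q,np.round(d['point']),round(d['score'],2),cr(onz(w,d['point'],38 if q=='lot_tin' else 26 if q=='catch_nose' else 12)).round())
```

```text
25.95 cr [ 7.  -1.5 23.8] tool x yaw 1.365 down -1.0 Fcr -5.8 2.9 3.4 grip 0.25 want yaw 1.367
lot_tin [284. 261.] 0.78 [13. -2. 38.]
```

Call:
send_rows([
  [0.5,-0.0025,0,0,0,0,0],
  [0.5,-0.0025,0,0,0,0,0],
  [0.5,-0.0025,0,0,0,0,0],
  [0.5,-0.0025,0,0,0,0,0],
  [0.5,-0.0025,0,0,0,0,0],
  [0.5,-0.0025,0,0,0,0,0],
  [0.5,-0.0025,0,0,0,0,0],
  [0.5,-0.002,0,0,0,0,0],
  [0.5,-0.002,0,0,0,0,0],
  [0.5,-0.001,0,0,0,0,0],
])

```text
time_s: 27.4
eef_pos: [535.9, -42.7, 23.8]
ee_rot: [-0.0, 0.776, 0.631, 0.0]
force: [1.9, 5.9, 4.9]
grip_width: 0.25
grip_force: 3.5
```

Call:
send_rows([
  [0.5,-0.0005,0,0,0,0,0],
  [0.5,-0.0005,0,0,0,0,0],
  [0.5,-0.0005,0,0,0,0,0],
  [0.5,-0.0005,0,0,0,0,0],
  [0.5,-0.0005,0,0,0,0,0],
  [0.5,-0.0005,0,0,0,0,0],
  [0.5,0,0,0,0,0,0],
  [0.5,0,0,0,0,0,0],
  [0.5,0,0,0,0,0,0],
  [0.5,0,0,0,0,0,0],
])

```text
time_s: 28.65
eef_pos: [535.3, -45.6, 23.8]
ee_rot: [-0.0, 0.776, 0.631, 0.0]
force: [2.4, 4.9, 4.5]
grip_width: 0.253
grip_force: 3.4
```

```bash
python3 -c "
from h import *
st()"
```

```text
28.65 cr [32.2 -1.9 23.8] tool x yaw 1.366 down -1.0 Fcr -5.3 1.4 4.5 grip 0.25 want yaw 1.367
```

Call:
send_rows([
  [0.5,-0.0005,0,0,0,0,0],
  [0.5,-0.0005,0,0,0,0,0],
  [0.5,-0.0005,0,0,0,0,0],
  [0.5,-0.0005,0,0,0,0,0],
  [0.5,-0.0005,0,0,0,0,0],
  [0.5,-0.0005,0,0,0,0,0],
  [0.5,-0.0005,0,0,0,0,0],
  [0.5,0,0,0,0,0,0],
  [0.5,0,0,0,0,0,0],
  [0.5,0,0,0,0,0,0],
])

```text
time_s: 29.9
eef_pos: [534.6, -49.0, 24.2]
ee_rot: [-0.0, 0.776, 0.631, 0.0]
force: [0.8, 6.0, 8.6]
grip_width: 0.249
grip_force: 4.3
```

Run:
```python
from h import *
s=st();e=np.array([np.cos(YAW),np.sin(YAW),0]);n=np.array([-e[1],e[0],0])
M=s['wrist_torque'];print('M cr',[round(float(v),3) for v in(M@e,M@n,M[2])])
w=ctrl.capture('wrist')
for q in('lot_tin','catch_nose','tin_lid'):
    for d in ctrl.landmark_of(q,w)[:2]: print(q,np.round(d['point']),round(d['score'],2),cr(onz(w,d['point'],38 if q=='lot_tin' else 26)).round())
S=ctrl.capture('scene');b=w['img'][60:420,100:460]
a=cv2.resize(S['img'][150:280,220:370],(415,360),interpolation=2)
save(dict(img=np.hstack([a,b])),'c8.png')
```

```text
29.9 cr [35.6 -2.  24.2] tool x yaw 1.366 down -1.0 Fcr -6.0 -0.5 8.6 grip 0.25 want yaw 1.367
M cr [0.039, 1.028, -0.021]
lot_tin [286. 260.] 0.89 [42. -2. 38.]
catch_nose [198. 255.] 0.76 [ 44. -50.  26.]
catch_nose [554. 161.] 0.59 [ -8. 136.  26.]
```

View pics/c8.png

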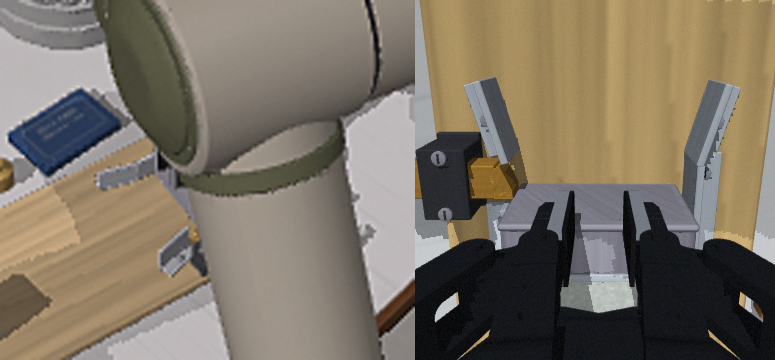

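The tin's rear is level with the catch face (catch nose at (515,190) in the right half) and the tin is near the stop. The upward force looks like friction build-up at the fingers, so I'll back off 4 mm to release it and press again in small steps.

Call:
send_rows([
  [0.5,0.004,0,0,0,0,0],
  [0.5,0.002,0,-0.003,0,0,0],
  [0.5,0,0,0,0,0,0],
  [0.5,-0.002,0,0,0,0,0],
  [0.5,-0.002,0,0,0,0,0],
  [0.5,-0.001,0,0,0,0,0],
  [0.5,-0.0005,0,0,0,0,0],
  [0.5,-0.0005,0,0,0,0,0],
  [0.5,0,0,0,0,0,0],
  [0.5,0,0,0,0,0,0],
])

```text
time_s: 31.4
eef_pos: [534.5, -49.2, 26.6]
ee_rot: [0.0, 0.776, 0.631, 0.0]
force: [0.2, -0.5, 0.6]
grip_width: 0.25
grip_force: 0.0
```

```bash
python3 -c "
from h import *
st()"
```

```text
31.4 cr [35.9 -1.9 26.6] tool x yaw 1.366 down -1.0 Fcr 0.5 0.3 0.6 grip 0.25 want yaw 1.367
```

Call:
send_rows([
  [0.5,-0.0005,0,0,0,0,0],
  [0.5,-0.0005,0,0,0,0,0],
  [0.5,0,0,0,0,0,0],
  [0.5,0,0,0,0,0,0],
  [0.5,0,0,0,0,0,0],
  [0.5,0,0,0,0,0,0],
  [0.5,0,0,0,0,0,0],
  [0.5,0,0,0,0,0,0],
  [0.5,0,0,0,0,0,0],
  [0.5,0,0,0,0,0,0],
])

```text
time_s: 32.65
eef_pos: [534.3, -50.3, 26.6]
ee_rot: [0.0, 0.776, 0.631, 0.0]
force: [0.4, -0.6, -0.2]
grip_width: 0.252
grip_force: 0.0
```

```bash
python3 -c "
from h import *
st()"
```

```text
32.65 cr [36.9 -1.9 26.6] tool x yaw 1.366 down -1.0 Fcr 0.5 0.5 -0.2 grip 0.25 want yaw 1.367
```

Call:
send_rows([
  [0.5,-0.0005,0,0,0,0,0],
  [0.5,-0.0005,0,0,0,0,0],
  [0.5,-0.0005,0,0,0,0,0],
  [0.5,0,0,0,0,0,0],
  [0.5,0,0,0,0,0,0],
  [0.5,0,0,0,0,0,0],
  [0.5,0,0,0,0,0,0],
  [0.5,0,0,0,0,0,0],
  [0.5,0,0,0,0,0,0],
  [0.5,0,0,0,0,0,0],
])

```text
time_s: 33.9
eef_pos: [534.0, -51.7, 26.6]
ee_rot: [0.0, 0.776, 0.631, 0.0]
force: [-0.7, 0.2, 0.0]
grip_width: 0.251
grip_force: 0.0
```

Run:
```python
from h import *
st()
w=ctrl.capture('wrist')
for q in('lot_tin','catch_nose'):
    for d in ctrl.landmark_of(q,w)[:1]: print(q,np.round(d['point']),round(d['score'],2),cr(onz(w,d['point'],38 if q=='lot_tin' else 26)).round(1))
```

```text
33.9 cr [38.4 -1.9 26.6] tool x yaw 1.366 down -1.0 Fcr -0.0 -0.7 0.0 grip 0.25 want yaw 1.367
catch_nose [198. 247.] 0.81 [ 43.2 -50.2  26. ]
```

Call:
send_rows([
  [0.5,-0.0005,0,0,0,0,0],
  [0.5,-0.0005,0,0,0,0,0],
  [0.5,-0.0005,0,0,0,0,0],
  [0.5,-0.0005,0,0,0,0,0],
  [0.5,0,0,0,0,0,0],
  [0.5,0,0,0,0,0,0],
  [0.5,0,0,0,0,0,0],
  [0.5,0,0,0,0,0,0],
  [0.5,0,0,0,0,0,0],
  [0.5,0,0,0,0,0,0],
])

```text
time_s: 35.3
eef_pos: [533.6, -53.7, 26.6]
ee_rot: [0.0, 0.776, 0.631, 0.0]
force: [1.0, 0.2, 0.2]
grip_width: 0.252
grip_force: 0.0
```

Run:
```python
from h import *
st()
w=ctrl.capture('wrist')
for q in('lot_tin','catch_nose'):
    for d in ctrl.landmark_of(q,w)[:1]: print(q,np.round(d['point']),round(d['score'],2),cr(onz(w,d['point'],38 if q=='lot_tin' else 26)).round(1))
g=cv2.cvtColor(w['img'],cv2.COLOR_RGB2GRAY)
# tin rear top edge: row profile between the fingers and right part of the tin rear
for c in(275,285,295): print(c,g[236:300:2,c].tolist())
o=cv2.imread('pics/c8.png',0)[:,415:]
for c in(275,285,295): print('old',c,o[236-60:300-60:2,c-100].tolist())
```

```text
35.3 cr [40.4 -1.9 26.6] tool x yaw 1.366 down -1.0 Fcr -0.4 0.9 0.2 grip 0.25 want yaw 1.367
lot_tin [287. 246.] 0.86 [39.9 -1.1 38. ]
catch_nose [199. 243.] 0.61 [ 42.9 -49.9  26. ]
275 [117, 117, 117, 117, 120, 115, 117, 115, 117, 115, 121, 121, 119, 125, 127, 125, 122, 123, 147, 155, 151, 80, 124, 127, 126, 125, 125, 125, 150, 153, 153, 153]
285 [118, 120, 122, 116, 116, 122, 119, 120, 115, 118, 115, 119, 115, 119, 122, 120, 127, 126, 142, 157, 151, 80, 126, 125, 125, 127, 124, 127, 126, 148, 151, 153]
295 [116, 115, 114, 117, 118, 114, 117, 117, 119, 126, 117, 117, 121, 120, 119, 117, 125, 126, 142, 156, 152, 83, 119, 124, 124, 123, 121, 122, 124, 121, 151, 151]
old 275 [140, 143, 142, 144, 124, 115, 115, 118, 118, 120, 113, 115, 119, 117, 118, 114, 123, 122, 118, 126, 126, 126, 125, 124, 140, 156, 146, 85, 124, 127, 127, 128]
old 285 [140, 141, 140, 143, 118, 115, 116, 117, 116, 114, 118, 120, 122, 121, 115, 119, 121, 115, 117, 121, 123, 119, 125, 126, 139, 160, 148, 86, 123, 124, 128, 149]
old 295 [144, 142, 138, 143, 120, 110, 116, 117, 116, 119, 118, 114, 117, 118, 120, 122, 114, 119, 116, 119, 118, 116, 126, 125, 139, 158, 149, 89, 118, 121, 122, 123]
```

The tin hasn't moved, but the fingers now pass over it without touching. The true tips therefore sit about 40 mm above the stated TCP, which also fits the pad spacing in the picture, and I had been pushing at its top edge. I'll retract, lower 28 mm (tips then near the tin's mid-height) and watch the force.

Call:
send_rows([
  [0.5,0.01,0,0,0,0,0],
  [0.5,0.01,0,0,0,0,0],
  [0.5,0.005,0,0,0,0,0],
  [0.5,0,0,0,0,0,0],
  [0.5,0,0,0.007,0,0,0],
  [0.5,0,0,0.007,0,0,0],
  [0.5,0,0,0.005,0,0,0],
  [0.5,0,0,0.005,0,0,0],
  [0.5,0,0,0.004,0,0,0],
  [0.5,0,0,0,0,0,0],
])

```text
time_s: 36.7
eef_pos: [538.5, -29.2, -1.7]
ee_rot: [-0.0, 0.776, 0.631, -0.0]
force: [-0.0, 0.1, -0.2]
grip_width: 0.251
grip_force: 0.0
```

```bash
python3 -c "
from h import *
st()"
```

```text
36.7 cr [15.4 -2.1 -1.7] tool x yaw 1.366 down -1.0 Fcr -0.1 -0.1 -0.2 grip 0.25 want yaw 1.367
```

The stated TCP is below the board with zero force, which confirms the offset. Advancing.

Call:
send_rows([
  [0.5,-0.003,0,0,0,0,0],
  [0.5,-0.003,0,0,0,0,0],
  [0.5,-0.003,0,0,0,0,0],
  [0.5,-0.003,0,0,0,0,0],
  [0.5,-0.002,0,0,0,0,0],
  [0.5,-0.002,0,0,0,0,0],
  [0.5,-0.001,0,0,0,0,0],
  [0.5,-0.001,0,0,0,0,0],
  [0.5,-0.001,0,0,0,0,0],
  [0.5,0,0,0,0,0,0],
])

```text
time_s: 37.95
eef_pos: [534.9, -46.0, -1.3]
ee_rot: [-0.001, 0.776, 0.631, 0.001]
force: [1.9, 10.8, 1.4]
grip_width: 0.249
grip_force: 5.4
```

Call:
send_rows([
  [0.5,-0.0005,0,0,0,0,0],
  [0.5,-0.0005,0,0,0,0,0],
  [0.5,0,0,0,0,0,0],
  [0.5,0,0,0,0,0,0],
  [0.5,0,0,0,0,0,0],
  [0.5,0,0,0,0,0,0],
  [0.5,0,0,0,0,0,0],
  [0.5,0,0,0,0,0,0],
  [0.5,0,0,0,0,0,0],
  [0.5,0,0,0,0,0,0],
])

```text
time_s: 39.2
eef_pos: [534.8, -46.8, -1.3]
ee_rot: [-0.001, 0.776, 0.631, 0.001]
force: [2.5, 12.7, 0.8]
grip_width: 0.251
grip_force: 6.1
```

```bash
python3 -c "
from h import *
st()"
```

```text
39.2 cr [33.4 -2.2 -1.3] tool x yaw 1.365 down -1.0 Fcr -12.9 -0.2 0.8 grip 0.25 want yaw 1.367
```

Call:
send_rows([
  [0.5,-0.0005,0,0,0,0,0],
  [0.5,0,0,0,0,0,0],
  [0.5,0,0,0,0,0,0],
  [0.5,0,0,0,0,0,0],
  [0.5,0,0,0,0,0,0],
  [0.5,0,0,0,0,0,0],
  [0.5,0,0,0,0,0,0],
  [0.5,0,0,0,0,0,0],
  [0.5,0,0,0,0,0,0],
  [0.5,0,0,0,0,0,0],
])

```text
time_s: 40.45
eef_pos: [534.7, -47.1, -1.3]
ee_rot: [-0.001, 0.776, 0.631, 0.001]
force: [2.8, 13.6, 1.5]
grip_width: 0.248
grip_force: 6.6
```

Run:
```python
from h import *
st()
w=ctrl.capture('wrist');save(w,'w9.png')
for q in('lot_tin','catch_nose'):
    for d in ctrl.landmark_of(q,w)[:1]: print(q,np.round(d['point'],1),round(d['score'],2),cr(onz(w,d['point'],38 if q=='lot_tin' else 26)).round(1))
```

```text
40.45 cr [33.8 -2.2 -1.3] tool x yaw 1.365 down -1.0 Fcr -13.9 -0.1 1.5 grip 0.25 want yaw 1.367
lot_tin [284.9 290.5] 0.74 [43.6 -2.5 38. ]
catch_nose [202.8 278.4] 0.59 [ 43.6 -42.2  26. ]
```

The catch nose now reads y=-42 against -50 before, so it seems to be out. One more small press, then I withdraw and check.

Call:
send_rows([
  [0.5,-0.0005,0,0,0,0,0],
  [0.5,0,0,0,0,0,0],
  [0.5,-0.0004,0,0,0,0,0],
  [0.5,0,0,0,0,0,0],
  [0.5,0,0,0,0,0,0],
  [0.5,0,0,0,0,0,0],
  [0.5,0,0,0,0,0,0],
  [0.5,0,0,0,0,0,0],
  [0.5,0,0,0,0,0,0],
  [0.5,0,0,0,0,0,0],
])

```text
time_s: 41.85
eef_pos: [534.7, -47.1, -1.2]
ee_rot: [-0.001, 0.776, 0.631, 0.002]
force: [3.6, 18.2, 2.5]
grip_width: 0.25
grip_force: 9.3
```

Run:
```python
from h import *
st()
w=ctrl.capture('wrist')
for q in('lot_tin','catch_nose'):
    for d in ctrl.landmark_of(q,w)[:1]: print(q,np.round(d['point'],1),round(d['score'],2),cr(onz(w,d['point'],38 if q=='lot_tin' else 26)).round(1))
```

```text
41.85 cr [33.8 -2.2 -1.2] tool x yaw 1.365 down -1.0 Fcr -18.6 -0.1 2.5 grip 0.25 want yaw 1.367
lot_tin [284.9 290.8] 0.96 [43.9 -2.5 38. ]
catch_nose [203.4 278.6] 0.92 [ 43.8 -41.9  26. ]
```

The stop is at its hard end (force rose with no travel) and the catch is out. Withdrawing.

Call:
send_rows([
  [0.5,0.002,0,0,0,0,0],
  [0.5,0.004,0,0,0,0,0],
  [0.5,0.01,0,0,0,0,0],
  [0.5,0.015,0,0,0,0,0],
  [0.5,0.01,0,0,0,0,0],
  [0.5,0,0,-0.03,0,0,0],
  [0.5,0,0,-0.04,0,0,0],
  [0.5,0,0,-0.05,0,0,0],
  [0.5,0,0,-0.05,0,0,0],
  [0.5,0,0,0,0,0,0],
])

```text
time_s: 43.25
eef_pos: [544.4, -9.9, 172.3]
ee_rot: [0.003, 0.776, 0.631, 0.002]
force: [-0.0, 0.4, -1.0]
grip_width: 0.247
grip_force: 0.0
```

Run:
```python
from h import *
st()
w=ctrl.capture('wrist');save(w,'w10.png')
for q in('lot_tin','catch_nose','tin_lid','stop_face'):
    for d in ctrl.landmark_of(q,w)[:2]: print(q,np.round(d['point'],1),round(d['score'],2),cr(onz(w,d['point'],26 if q=='catch_nose' else 12 if q=='stop_face' else 38)).round(1))
cv2.imwrite('pics/c10.png',cv2.resize(cv2.imread('pics/w10.png'),(800,600),interpolation=2))
```

```text
43.25 cr [ -4.7  -0.2 172.3] tool x yaw 1.366 down -1.0 Fcr -0.4 -0.1 -1.0 grip 0.25 want yaw 1.367
lot_tin [282.  237.7] 0.71 [43.7 -1.7 38. ]
catch_nose [239.5 231.2] 0.69 [ 41.2 -43.4  26. ]
tin_lid [283.5 346.1] 0.82 [163.9  -0.2  38. ]
```

View pics/c10.png

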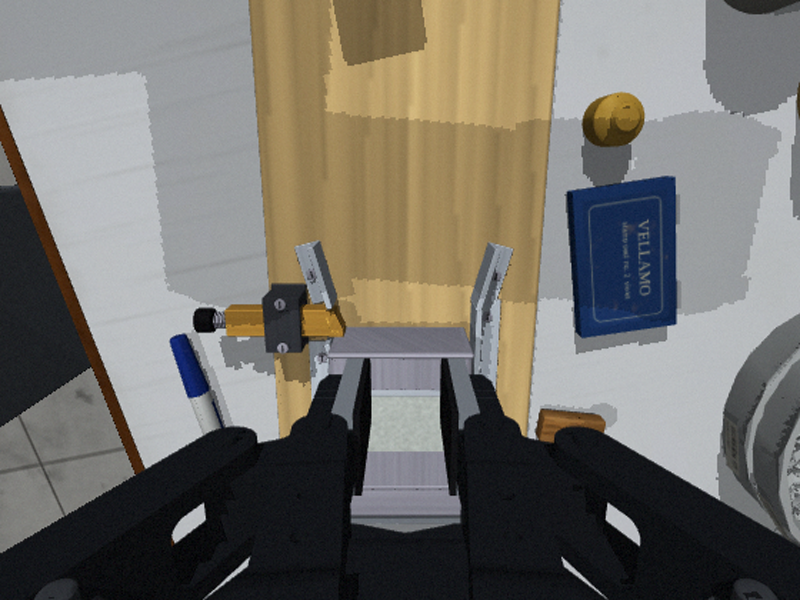

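The catch nose at (342,322) stands out across the tin's rear end. The tin is seated card up, and the ink pad, brass weight, marker and stamp look undisturbed. Handing in.

```bash
python3 -c "
from rig import ctrl
print(ctrl.finish_job())"
```

```text
the job is handed in; nothing more can be done
None
```

The lot tin lies card up in the cradle, pressed to the end stop with the catch sprung out behind it; the hardest push I read was about 19 N, under the 25 N dent limit, and the job is handed in at about 43 s.

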